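Hold the retracting funnel over the measuring cylinder

TASK

Get the sprung funnel ready for filling: take the funnel arm by its upright grip and, with its rod still fully in, swing it round until it points straight at the measuring cylinder. Then pull the rod out against its spring until the rubber mark ring sits at the sleeve's mouth, with the funnel over the cylinder, and finish while still holding it there by the grip. Do not let the rod snap back, and leave the cylinder standing where it is.

Things in the scene. Friction and masses are not known exactly. Their poses are not given: they have to be found in the camera images.
- stand: Fixed stand: grey painted foot 140 x 120 x 18 mm, steel column 24 mm thick, carrying the funnel arm. Origin: centre of the foot's underside, on the vertical swing axis. The arm turns about this axis.
- pivot (a point): The point on the stand's vertical swing axis at the height of the telescoping arm's centre line (200 mm above the bench).
- swing (a joint): Swing of the arm about the stand's vertical axis, rad, -1.3 to 1.5. At 0 the arm points along the stand's own -x axis (towards the robot when the stand is unturned); larger values swing the free end towards the stand's +y (robot's left), i.e. clockwise seen from above. Light friction (about 0.1 N m): it stays where it is left.
- sleeve_mouth (a point): Centre of the open end of the arm's aluminium sleeve (a level tube 22 mm thick, top at 211 mm), 115 mm from the swing axis. Its own -x axis points outward along the arm, z up.
- rod (a joint): How far the steel rod (10 mm thick) is pulled out of the sleeve, m: 0 = fully in (against a stop), 0.125 = end of travel. At 0.100 the rod's length mark, a black rubber ring 6 mm wide, is centred on the sleeve's mouth (it is hidden in the sleeve before). An inner spring pulls the rod in: about 2.4 N at 0, rising 80 N/m, about 10.4 N at the mark; let go, it snaps back.
- mark (a point): Centre of the rod's rubber mark ring, on the rod's axis; it travels with the rod and coincides with sleeve_mouth when the rod is pulled to the mark.
- grip: The upright black plastic grip standing on the rod, a round post 18 mm thick; 56 mm of it stands clear above the sleeve's height, its top is 266 mm above the bench. This body's origin is NOT at the post: use grip_point. It moves with the rod; it is 160 mm from the swing axis when the rod is in, 260 mm at the mark. Nothing beside it is higher than 212 mm.
- grip_point (a point): Where to take the grip: on the post's axis, 242 mm above the bench (24 mm below its top).
- spout (a point): Centre of the lower opening (18 mm wide) of the white plastic funnel at the rod's end, 172 mm above the bench, 55 mm further out than the grip. The funnel is 60 mm wide at its rim, which is 212 mm above the bench.
- cylinder_mouth (a point): Centre of the mouth of the loose, empty glass measuring cylinder (low form, 54 mm outside, 48 mm inside, foot 84 mm, 160 mm tall, with graduation lines). It stands 315 mm from the swing axis, exactly where the spout comes when the rod is at its mark and the arm points at it; the spout passes 12 mm above it.
Mind the look-alikes: they are no part of the job. What is shaped like the part that bears cylinder_mouth but purple is not meant.

How it is judged:
On the way, in this order (a step that is already met when the one before it is completed fails the run):
1. the arm, held by its grip with the rod still in, points at the cylinder (contact force between the fingers and grip above 1 N and value of joint rod below 0.03 m and y of cylinder_mouth in the frame of sleeve_mouth between -0.018 and 0.018 m), for 0.1 s.
2. the rod is held pulled out to its mark, the funnel over the cylinder (contact force between the fingers and grip above 1 N and value of joint rod between 0.094 and 0.106 m and horizontal distance between spout and cylinder_mouth below 0.014 m), for 0.5 s.
At the end, for the whole second after the job is handed in: The fingers hold the grip (over 1 N), the rod is still and within 6 mm of its mark (joint 0.094 to 0.106 m), the spout's centre is within 14 mm horizontally of the cylinder mouth's centre, and the cylinder is upright (within 0.15 rad) and within 20 mm of where it stood (all of step 2 and velocity of joint rod between -0.01 and 0.01 m/s and distance of cylinder_mouth from where it was at the start of the episode below 0.02 m and angle between cylinder_mouth's own z axis and vertical below 0.15 rad); the arm keeps its last pose, push and grip.
It fails at once if the rod snaps back into its sleeve (velocity of joint rod below -0.4 m/s).
It fails at once if the cylinder is pushed away or tipped (distance of cylinder_mouth from where it was at the start of the episode above 0.03 m or angle between cylinder_mouth's own z axis and vertical above 0.3 rad).
It also fails if it takes over 45 s, if anything falls off the work surface, if the arm or the gripper's body presses on something with over 40 N, if the wrist force passes 120 N, or if a joint passes its speed limit or range.

ROBOT

A 6-joint arm with a two-finger parallel gripper is mounted at the origin on the work surface. World frame = base frame: x ahead of the robot, y to its left, z up, the work surface at z = 0. Lengths are in m, angles in rad, forces in N, time in s.
With the tool pointing down it reaches from about 0.3 to 0.825 m from the base axis. Payload 5.4 kg.
Tool frame: the origin (TCP) lies on the centre line of the jaws, within the pads' length; the fingertips stand 25 mm ahead of it and the grasp point (between the pads) lies 6 mm ahead of it; z points along the fingers, y is the direction in which the jaws open and shut (so a half turn about z gives the same grasp; the last joint's range is limited). The gripper opens to 92 mm and grips with 3 to 60 N. Pads are 20 mm wide; open, the fingers measure 128 mm over their backs; the gripper's body (75 mm by 189 mm) begins 69 mm behind the grasp point.
Start: joints at [-1.497, 0.158, 1.597, -0, 1.386, -0.21], TCP at [0.161, -0.552, 0.24] pointing down, gripper open.
Joint ranges: [-2.91, 2.91], [-0.94, 2.29], [0.18, 2.7], [-1.29, 4.43], [0.17, 2.64], [-3, 3]. Speed limits (rad/s): [2.57, 2.57, 3.14, 3.14, 3.14, 3.14].

INTERFACE

Orientations are given as a unit quaternion [w, x, y, z].
In Python, from station import robot, optics, workorder gives the robot as it stands.
- The arm moves only by the tool servo_tool, never from a script. Its argument "series" is a list of rows, each a list of 7 numbers: the shift along the tool's x, y, z in m, then the turn, a rotation vector about the tool's x, y, z in degrees, then the opening in per cent of the stroke, from 0 (shut) to 100 (fully open). In form: [[dx, dy, dz, ax, ay, az, hand], ...]. A call has 1 to 12 rows; each row shifts and turns the commanded pose from where the row before left it, along the tool's axes as they then stand; what a row does not reach is not made up. A row lasts 1/10 s, in which the tool goes at most 50 mm and 8.59 degrees, less where a joint would pass 70% of its speed; a pose out of reach is approached as far as the arm can. A call is refused whole if a number of a shift passes 0.05 or a number of a turn 8.59, either way. A call with a gripper value outside its range is refused whole. The fingers move at their own pace and stop on an object; "newtons" is the grip in N (left out, the last holds). Time passes only in rows, so rows that do not move let the fingers close. It gives the time, the measured TCP pose, the force and the opening at its end, in the units of the state.
- robot.state(): the state, without advancing time (a new reading comes with each control period).
- optics.snapshot(name): name is "side" or "top" or "wrist"; returns (picture, depth): 384x512x3 uint8, red, green, blue; 384x512 float32, m along the optical axis (not along the pixel's ray), 0 where there is no reading.
- optics.camera_info(name): a dict with "intrinsics" (3x3 intrinsics, pixels), "R" (3x3) and "t" (3): a world point X has camera coordinates R X + t. Camera axes: x right, y down, z forward; pixel columns grow to the right and rows downward; lengths in m; the calibration is good to about 2 mm. A picture is of the moment at which its call begins: read the wrist's pose just before it. camera_info takes no time and is no camera call; for the wrist camera it gives the pose at the moment of the call.
- workorder.hand_in(): hands the job in, once; it reports no verdict.
The state is a dict: "time": time; "q": joint angles; "joint_velocities": joint speeds; "effort": joint torques, N m; "position": TCP position; "tool_rot": TCP orientation; "ft_force": force on the tool from outside, world axes, zero at the start; "torque": the same for the moment, N m; "width": finger opening in m.
Only numpy, scipy, OpenCV 4.12 (cv2) and the standard library are available. Lean on these libraries where they do the work, as an engineer would, in place of code of your own. Each camera call takes 0.05 s, during which the arm holds its last target.

## Working session

There is one attempt and no reset: what is moved stays moved. The work goes in short steps, Python scripts to look and compute and a tool call to move; the robot and the scene stay as the last step left them, time stands still between calls to the robot, and variables do not carry over. Pictures are saved under pics/ and viewed, and the job is handed in when it is done.

Besides the shell and the picture viewer there is one more tool, called as name(argument=value, ...) on one line, values as JSON. servo_tool: Moves the arm, as the interface text tells. Its arguments: {"type":"object","properties":{"series":{"type":"array","items":{"type":"array","items":{"type":"number"}}},"newtons":{"type":"number"}},"required":["series"]}

```bash
mkdir -p pics; ls
python3 - <<'E'
from station import robot, optics, workorder
import cv2, numpy as np
s=robot.state(); print({k:np.round(v,4).tolist() for k,v in s.items()})
for n in ("side","top"):
    p,d=optics.snapshot(n); cv2.imwrite(f"pics/{n}0.png",p[:,:,::-1]); np.savez(f"pics/{n}0.npz",p=p,d=d)
    print(n,{k:np.round(v,4).tolist() for k,v in optics.camera_info(n).items()})
E
```

```text
pics
{'time': 0.0, 'q': [-1.4971, 0.159, 1.5982, 0.0, 1.3862, -0.2101], 'joint_velocities': [0.0005, 0.0008, 0.0003, -0.001, 0.0001, -0.001], 'effort': [0.001, -38.5571, -32.2106, 0.0704, 0.0381, -0.0001], 'position': [0.1609, -0.5514, 0.2386], 'tool_rot': [-0.0009, 0.9899, 0.1414, 0.0001], 'ft_force': [-0.0981, -0.0569, 0.6127], 'torque': [0.0026, 0.0444, 0.022], 'width': 0.0918}
side {'intrinsics': [[375.4917, 0.0, 258.0652], [0.0, 375.4917, 191.0469], [0.0, 0.0, 1.0]], 'R': [[0.9213, -0.3887, -0.008], [-0.2387, -0.5493, -0.8008], [0.3069, 0.7397, -0.5989]], 't': [-0.6576, 0.2926, 0.7971]}
top {'intrinsics': [[497.261, 0.0, 252.1215], [0.0, 497.261, 191.1294], [0.0, 0.0, 1.0]], 'R': [[0.011, -0.9999, 0.0103], [-0.9914, -0.0122, -0.1305], [0.1306, -0.0088, -0.9914]], 't': [-0.0436, 0.7123, 1.476]}
```

View pics/side0.png

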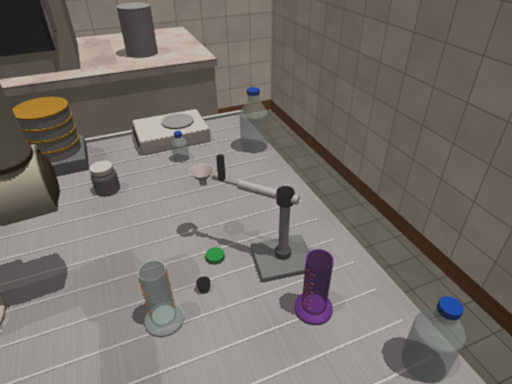

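View pics/top0.png

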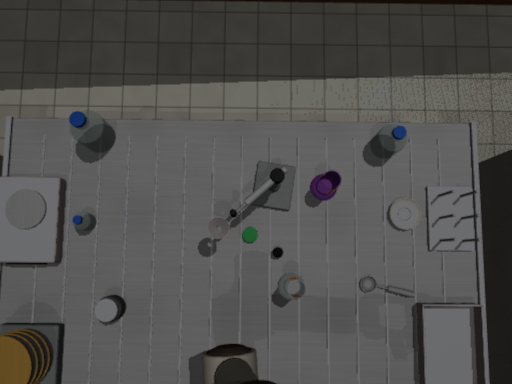

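The side view shows the clear cylinder at (160,300), the grip at (221,168), the funnel at (202,172), the pivot at (285,195) and the purple decoy at (315,290). The top view shows the grip at (233,213), the pivot at (277,176) and the cylinder at (290,287). I'll zoom in on both.

Run:
```python
import cv2
t=cv2.imread("pics/top0.png")[150:310,195:355]; cv2.imwrite("pics/topz.png",cv2.resize(t,(800,800),interpolation=cv2.INTER_CUBIC)[:, :] if 0 else cv2.resize(t,(600,600),interpolation=cv2.INTER_CUBIC))
t=cv2.imread("pics/side0.png")[140:340,130:330]; cv2.imwrite("pics/sidez.png",cv2.resize(t,(600,600),interpolation=cv2.INTER_CUBIC))
```

```text
(no output)
```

View pics/topz.png

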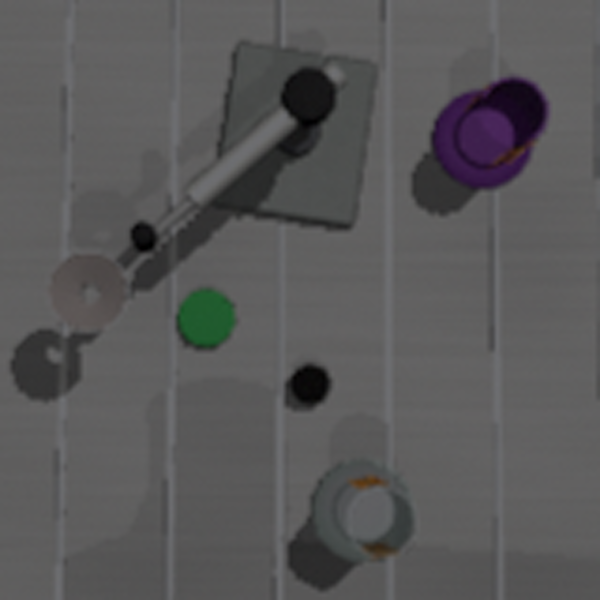

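View pics/sidez.png

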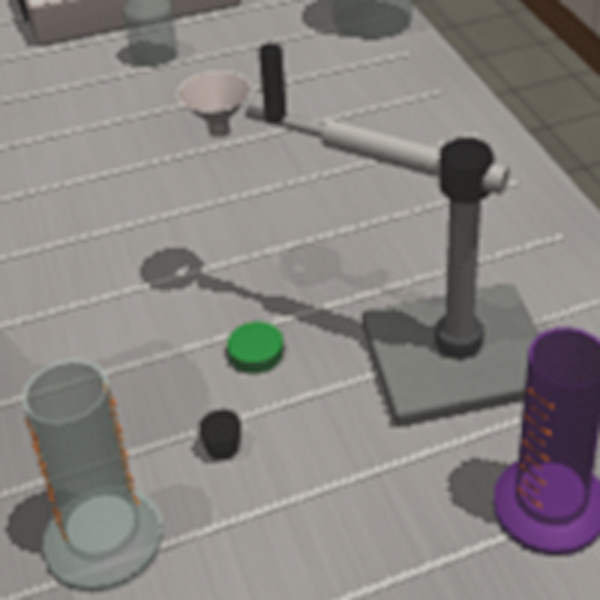

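```bash
cat > h.py <<'E'
import numpy as np, cv2
from station import robot, optics, workorder
def ray(ci,u,v):
    d=np.linalg.inv(ci["intrinsics"])@[u,v,1.]; R=np.array(ci["R"]); return -R.T@ci["t"], R.T@d
def plane(ci,u,v,z):
    o,d=ray(ci,u,v); return o+d*(z-o[2])/d[2]
def tri(a,b):
    o1,d1=ray(*a);o2,d2=ray(*b)
    s=np.linalg.lstsq(np.c_[d1,-d2],o2-o1,rcond=None)[0]
    p,q=o1+s[0]*d1,o2+s[1]*d2; return (p+q)/2, np.linalg.norm(p-q)
E
python3 - <<'E'
from h import *
np.set_printoptions(precision=4,suppress=True)
S=optics.camera_info("side");T=optics.camera_info("top")
# grip top centre
print("grip top",tri((S,130+270/3,140+48/3),(T,195+143/3.75-.4,150+236/3.75-.4)))
# pivot cap top
print("cap",tri((S,130+466/3,140+152/3),(T,195+308/3.75-.4,150+95/3.75-.4)))
# foot centre cyl
print("foot", tri((S,130+102/3,140+535/3),(T,291,285.7)), plane(S,130+102/3,140+535/3,.01), plane(T,291,285.7,.01))
m=(130+68/3,140+393/3); print("mouth side@.16",plane(S,*m,.16))
# funnel rim
print("funnel",tri((S,130+213/3,140+92/3),(T,195+88/3.75-.4,150+292/3.75-.4)))
# stand foot corners z=.018 from zoom
for u,v in [(238,42),(377,65),(355,228),(217,200)]: print(plane(T,195+u/3.75-.4,150+v/3.75-.4,.018))
print(plane(S,*(130+0,0+0),0)[:0])
# orange graduation mask
p=np.load("pics/top0.npz");hsv=cv2.cvtColor(p["p"],cv2.COLOR_RGB2HSV)
d=p["d"]; print(d[280:294,278:304:3]); print(d[208:218,228:240])
ps=np.load("pics/side0.npz")["d"]; print(ps[150:180:4,214:228:2])
E
```

```text
grip top (array([0.6286, 0.0162, 0.2649]), np.float64(0.0029229267272445755))
cap (array([ 0.7368, -0.1008,  0.2158]), np.float64(0.0017479180039048174))
foot (array([ 0.4269, -0.1584,  0.0045]), np.float64(0.0006493238258560356)) [ 0.4272 -0.1625  0.01  ] [ 0.4269 -0.1579  0.01  ]
mouth side@.16 [ 0.4293 -0.1632  0.16  ]
funnel (array([0.5915, 0.057 , 0.2105]), np.float64(0.0010882798383050373))
[ 0.813  -0.0532  0.018 ]
[ 0.7949 -0.1699  0.018 ]
[ 0.6575 -0.1516  0.018 ]
[ 0.6795 -0.037   0.018 ]
[]
[[1.534  1.5293 1.518  1.4935 1.423  1.3786 1.3734 1.3834 1.526 ]
 [1.5347 1.5222 1.5207 1.4642 1.4041 1.3802 1.5157 1.4674 1.3743]
 [1.5313 1.5168 1.5224 1.4464 1.3818 1.5116 1.5147 1.5084 1.3744]
 [1.5336 1.5198 1.5099 1.4308 1.3765 1.5165 1.5123 1.5134 1.4159]
 [1.5306 1.5173 1.5068 1.4144 1.5127 1.5139 1.5134 1.5072 1.4337]
 [1.5405 1.5159 1.5003 1.3951 1.5127 1.5071 1.5133 1.5145 1.4508]
 [1.536  1.5195 1.4938 1.3913 1.5145 1.5164 1.512  1.5143 1.4574]
 [1.5293 1.5234 1.4893 1.3822 1.518  1.5105 1.517  1.5098 1.4593]
 [1.5303 1.515  1.4953 1.3832 1.512  1.5111 1.5047 1.5155 1.456 ]
[... 937 characters left out ...]
 1.5619 1.5585]
 [1.5619 1.5587 1.5576 1.2971 1.2935 1.2982 1.2901 1.2984 1.3256 1.5619
  1.5576 1.5586]
 [1.5533 1.559  1.3562 1.3409 1.313  1.3115 1.3123 1.3231 1.3471 1.5594
  1.5586 1.5537]
 [1.355  1.353  1.3518 1.3549 1.3567 1.3427 1.3429 1.3565 1.5544 1.5622
  1.5547 1.5601]]
[[1.3856 1.3865 1.3897 1.3866 1.3891 1.3771 1.3832]
 [1.3672 1.3652 1.3633 1.3586 1.3603 1.3659 1.3616]
 [1.3404 1.3381 0.8377 0.8361 0.8417 0.8472 1.3371]
 [1.3176 1.3226 0.8453 0.8431 0.8439 0.8472 1.32  ]
 [1.2912 1.296  0.8509 0.8516 0.8494 0.8519 1.3007]
 [1.2738 1.2772 0.8626 0.8559 0.8584 0.8602 1.2795]
 [1.2588 1.2583 0.8679 0.8614 0.8622 0.868  1.254 ]
 [0.8843 0.882  0.8769 0.8706 0.8658 0.8716 1.24  ]]
```

Heights and distances agree with the text: grip top 0.265, funnel rim 0.2105, pivot to grip 0.159, pivot to cylinder 0.314. Next I refine the cylinder, pivot and grip from depth points.

```bash
cat >> h.py <<'E'
def cloud(ci,d,box):
    v,u=np.nonzero(d>0); 
    k=np.linalg.inv(ci["intrinsics"])@np.c_[u,v,np.ones(len(u))].T*d[v,u]
    X=(np.array(ci["R"]).T@(k-np.array(ci["t"])[:,None])).T
    b=np.array(box); m=((X>b[:,0])&(X<b[:,1])).all(1); return X[m]
def enc(X): 
    c,r=cv2.minEnclosingCircle(X[:,:2].astype(np.float32)); return np.round(c,4),round(r,4),len(X),np.round(X[:,2].mean(),4)
def fitc(X):
    from scipy.optimize import least_squares as L
    f=L(lambda p:np.hypot(X[:,0]-p[0],X[:,1]-p[1])-p[2],[*X[:,:2].mean(0),.02],loss="soft_l1",f_scale=.002).x
    return np.round(f,4),len(X)
E
python3 - <<'E'
from h import *
for n in("side","top"):
    ci=optics.camera_info(n); d=np.load(f"pics/{n}0.npz")["d"]
    print(n)
    X=cloud(ci,d,[(.37,.49),(-.22,-.1),(.03,.165)]); print("cyl wall",fitc(X), X[:,2].max())
    X=cloud(ci,d,[(.37,.49),(-.22,-.1),(.006,.02)]); print("cyl foot",enc(X))
    X=cloud(ci,d,[(.59,.67),(-.02,.05),(.255,.275)]); print("grip top",enc(X),X.mean(0))
    X=cloud(ci,d,[(.60,.66),(-.02,.05),(.222,.262)]); print("grip side",fitc(X))
    X=cloud(ci,d,[(.70,.77),(-.14,-.06),(.205,.225)]); print("cap",enc(X),X.mean(0))
    X=cloud(ci,d,[(.53,.64),(.02,.11),(.2,.22)]); print("funnel",enc(X))
    X=cloud(ci,d,[(.62,.85),(-.2,0),(.012,.025)]); print("foot",cv2.minAreaRect(X[:,:2].astype(np.float32)))
E
```

```text
side
cyl wall (array([ 0.4281, -0.1616,  0.0254]), 1679) 0.16223485799005996
cyl foot (array([ 0.4274, -0.1619]), 0.0426, 535, np.float64(0.0123))
grip top (array([0.6295, 0.0131]), 0.0086, 52, np.float64(0.2622)) [0.62922899 0.01127951 0.26224665]
grip side (array([0.63  , 0.0156, 0.0085]), 117)
cap (array([ 0.7301, -0.0931]), 0.0421, 323, np.float64(0.2129)) [ 0.73094169 -0.10244124  0.21292891]
funnel (array([0.6009, 0.0523]), 0.0379, 228, np.float64(0.2068))
foot ((0.7371863722801208, -0.1036490723490715), (0.12194624543190002, 0.13971197605133057), 82.11913299560547)
top
cyl wall (array([ 0.4271, -0.1595,  0.0252]), 236) 0.16433709303866598
cyl foot (array([ 0.4321, -0.1564]), 0.0724, 315, np.float64(0.0124))
grip top (array([0.6283, 0.016 ]), 0.0091, 38, np.float64(0.2647)) [0.62794858 0.01552939 0.26471007]
grip side (array([0.6272, 0.0155, 0.0077]), 11)
cap (array([ 0.7268, -0.0934]), 0.0421, 266, np.float64(0.2141)) [ 0.72986625 -0.09632876  0.21412176]
funnel (array([0.5972, 0.0501]), 0.038, 248, np.float64(0.208))
foot ((0.7333625555038452, -0.1157558262348175), (0.1465170681476593, 0.14036321640014648), 82.029296875)
```

servo_tool(series=[[0,0,-0.0225,0,0,-6.5,100],[0,0,-0.0225,0,0,-6.5,100],[0,0,-0.0225,0,0,-6.5,100],[0,0,-0.0225,0,0,-6.5,100],[0.0455,-0.0065,0,0,0,0,100],[0.0455,-0.0065,0,0,0,0,100],[0.0455,-0.0065,0,0,0,0,100],[0.0455,-0.0065,0,0,0,0,100],[0.0455,-0.0065,0,0,0,0,100],[0.0455,-0.0065,0,0,0,0,100],[0.0455,-0.0065,0,0,0,0,100],[0.0455,-0.0065,0,0,0,0,100]])

```text
time: 1.3
position: [0.3961, -0.2669, 0.3293]
tool_rot: [-0.0, 0.933, 0.36, -0.0]
ft_force: [0.6, 0.1, 0.1]
width: 0.092
```

servo_tool(series=[[0.0455,-0.0065,0,0,0,0,100],[0.0455,-0.0065,0,0,0,0,100],[0.0455,-0.0065,0,0,0,0,100],[0.0455,-0.0065,0,0,0,0,100],[0.0455,-0.0065,0,0,0,0,100],[0.0455,-0.0065,0,0,0,0,100],[0.0455,-0.0065,0,0,0,0,100],[0,0,0,0,0,0,60]])

```text
time: 2.1
position: [0.6021, -0.0165, 0.328]
tool_rot: [-0.001, 0.932, 0.363, -0.0]
ft_force: [0.2, -0.5, -0.2]
width: 0.0859
```

```bash
cat >> h.py <<'E'
from scipy.spatial.transform import Rotation as Ro
P=np.array([.737,-.1025]); C=np.array([.4277,-.1607])
def tool():
    s=robot.state(); w,x,y,z=s["tool_rot"]; R=Ro.from_quat([x,y,z,w]).as_matrix()
    return s,R,np.array(s["position"])
def rel(x):
    s,R,p=tool(); print("pos",np.round(p,4),"R",np.round(R,3).tolist(),"F",np.round(s["ft_force"],2),"w",round(float(s["width"]),4),"t",s["time"],"q",np.round(s["q"],2)); 
    print("tool delta",np.round(R.T@(np.array(x)-p),4))
E
python3 - <<'E'
from h import *
rel([.629,.0157,.248])
E
```

```text
pos [ 0.6021 -0.0165  0.328 ] R [[0.736, 0.677, -0.002], [0.677, -0.736, 0.002], [0.0, -0.003, -1.0]] F [ 0.2  -0.5  -0.16] w 0.0859 t 2.1 q [-0.23  0.19  1.39  0.    1.56  0.6 ]
tool delta [ 0.0416 -0.0053  0.08  ]
```

servo_tool(series=[[0.0415,-0.0055,0,0,0,0,60],[0,0,0,0,0,0,60],[0,0,0,0,0,0,60]])

```text
time: 2.4
position: [0.6272, 0.0109, 0.3289]
tool_rot: [-0.0, 0.933, 0.361, -0.001]
ft_force: [-0.3, -0.0, 0.3]
width: 0.0617
```

Run:
```python
from h import *
ci=optics.camera_info("wrist"); rel([.629,.0157,.248])
p,d=optics.snapshot("wrist"); cv2.imwrite("pics/w1.png",p[:,:,::-1]); 
X=cloud(ci,d,[(.58,.68),(-.03,.06),(.25,.28)]); 
if len(X)>3: print(enc(X),X.mean(0))
p,d=optics.snapshot("side"); cv2.imwrite("pics/s1.png",p[:,:,::-1])
```

```text
pos [0.6272 0.0109 0.3289] R [[0.74, 0.673, -0.002], [0.673, -0.74, -0.0], [-0.001, -0.001, -1.0]] F [-0.3  -0.03  0.34] w 0.0617 t 2.4 q [-0.17  0.25  1.31 -0.    1.58  0.66]
tool delta [ 0.0047 -0.0023  0.0809]
(array([0.6287, 0.0183]), 0.0092, 566, np.float64(0.2631)) [0.63034389 0.01924184 0.26312337]
```

View pics/w1.png

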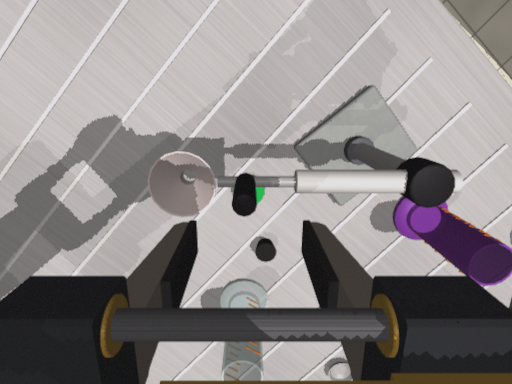

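View pics/s1.png

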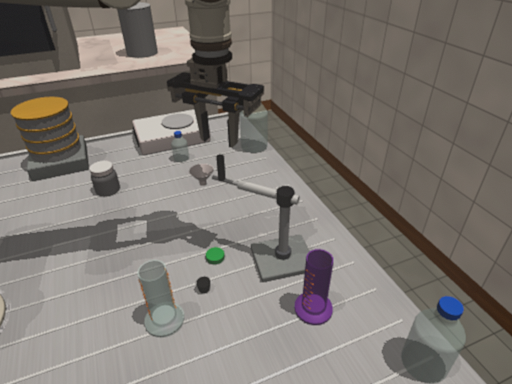

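The wrist view shows the grip top at (244,205), midway between the fingers (195 and 305), with the arm level in the picture, so the jaws are radial. Next I correct a few millimetres and descend.

Run:
```python
from h import *
rel([.629,.0165,.248])
```

```text
pos [0.627  0.0101 0.3296] R [[0.741, 0.672, -0.0], [0.672, -0.741, -0.0], [-0.001, 0.0, -1.0]] F [ 0.23 -0.74  0.52] w 0.0557 t 2.5 q [-0.18  0.25  1.31 -0.    1.58  0.66]
tool delta [ 0.0058 -0.0034  0.0816]
```

servo_tool(series=[[0.006,-0.0035,0.02,0,0,0,55],[0,0,0.03,0,0,0,55],[0,0,0.02,0,0,0,55],[0,0,0.0115,0,0,0,55],[0,0,0,0,0,0,55]])

```text
time: 3.0
position: [0.6284, 0.017, 0.2466]
tool_rot: [-0.001, 0.933, 0.36, -0.001]
ft_force: [0.4, 0.5, 0.5]
width: 0.0509
```

Run:
```python
from h import *
p,d=optics.snapshot("side"); cv2.imwrite("pics/s2.png",cv2.resize(p[100:250,130:330,::-1],(800,600)))
p,d=optics.snapshot("wrist"); cv2.imwrite("pics/w2.png",p[:,:,::-1])
rel([.629,.0165,.248])
```

```text
pos [0.6299 0.0171 0.2493] R [[0.741, 0.672, 0.002], [0.672, -0.741, -0.0], [0.001, 0.001, -1.0]] F [-0.81  1.31  0.22] w 0.0506 t 3.1 q [-0.16  0.29  1.42 -0.    1.43  0.67]
tool delta [-0.0011 -0.0001  0.0013]
```

View pics/s2.png

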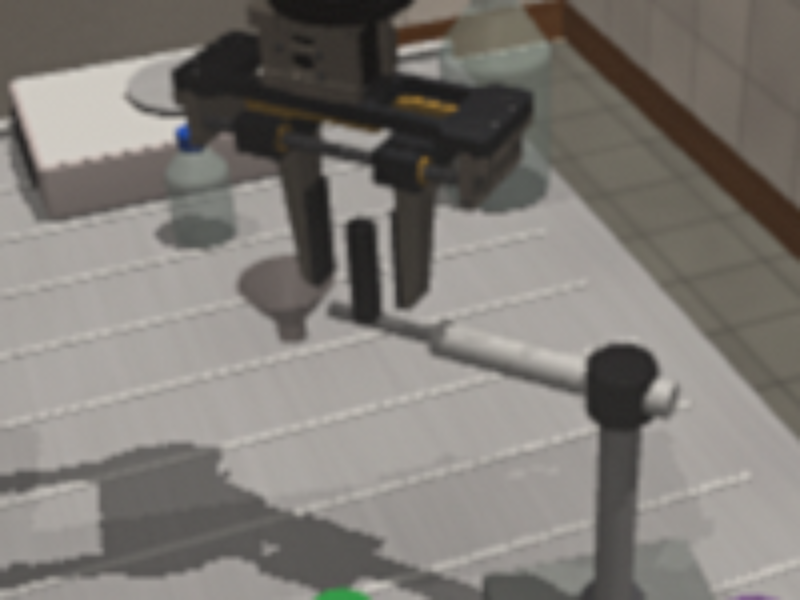

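View pics/w2.png

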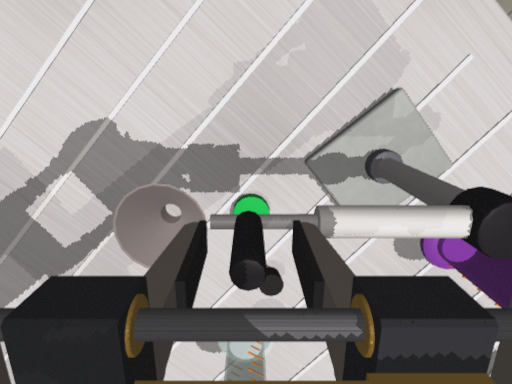

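The post sits between the two fingers, with its top at wrist pixel (247,275), and the fingertips clear the rod. I close now.

servo_tool(series=[[0,0,0,0,0,0,0],[0,0,0,0,0,0,0],[0,0,0,0,0,0,0],[0,0,0,0,0,0,0],[0,0,0,0,0,0,0]], newtons=40)

```text
time: 3.6
position: [0.6294, 0.0182, 0.2484]
tool_rot: [-0.0, 0.933, 0.361, -0.0]
ft_force: [-2.1, 2.0, 3.1]
width: 0.0175
```

Run:
```python
from h import *
rel([.629,.0165,.248])
```

```text
pos [0.6294 0.0182 0.2484] R [[0.74, 0.673, -0.0], [0.673, -0.74, 0.001], [0.0, -0.001, -1.0]] F [-2.07  2.    3.13] w 0.0175 t 3.6 q [-0.16  0.29  1.42  0.    1.43  0.67]
tool delta [-0.0015  0.001   0.0004]
```

servo_tool(series=[[0,-0.003,0,0,0,0,0],[-0.0115,0.0004,0,0,0,-4,0],[-0.0115,0.0004,0,0,0,-4,0],[-0.0115,0.0004,0,0,0,-4,0],[-0.0115,0.0004,0,0,0,-4,0],[-0.0115,0.0004,0,0,0,-4,0],[-0.0115,0.0004,0,0,0,-4,0],[0,0,0,0,0,0,0]])

```text
time: 4.4
position: [0.5877, -0.0367, 0.2484]
tool_rot: [0.001, 0.838, 0.546, 0.0]
ft_force: [3.0, -0.5, -0.0]
width: 0.0177
```

```bash
cat >> h.py <<'E'
def st():
    s,R,p=tool(); v=p[:2]-P; c=C-P
    a=np.degrees(np.arctan2(v[1],v[0]))%360; b=np.degrees(np.arctan2(c[1],c[0]))%360
    y=-R[:2,1]; ya=np.degrees(np.arctan2(y[1],y[0]))%360
    print("r",np.hypot(*v).round(4),"ang",a.round(2),"goal",b.round(2),"jaw",ya.round(2),"z",p[2].round(4),"tilt",R[:,2].round(3))
    f=np.array(s["ft_force"]); u=v/np.hypot(*v); print("F rad(out)",(f[:2]@u).round(2),"tan",(f[1]*u[0]-f[0]*u[1]).round(2),"z",f[2].round(2),"w",s["width"],"t",s["time"])
E
python3 - <<'E'
from h import *
st()
E
```

```text
r 0.1631 ang 156.21 goal 190.66 jaw 156.2 z 0.2484 tilt [ 0.001 -0.001 -1.   ]
F rad(out) -2.91 tan -0.76 z -0.0 w 0.0176937402037923 t 4.4
```

servo_tool(series=[[-0.0123,0.0005,0,0,0,-4.3,0],[-0.0123,0.0005,0,0,0,-4.3,0],[-0.0123,0.0005,0,0,0,-4.3,0],[-0.0123,0.0005,0,0,0,-4.3,0],[-0.0123,0.0005,0,0,0,-4.3,0],[-0.0123,0.0005,0,0,0,-4.3,0],[-0.0123,0.0005,0,0,0,-4.3,0],[-0.0123,0.0005,0,0,0,-4.3,0],[0,0,0,0,0,0,0],[0,0,0,0,0,0,0],[0,0,0,0,0,0,0]])

```text
time: 5.5
position: [0.5772, -0.1314, 0.2484]
tool_rot: [0.0, 0.639, 0.769, 0.0]
ft_force: [2.8, 1.0, 2.0]
width: 0.0173
```

Run:
```python
from h import *
st()
for n in ("side","top","wrist"):
    p,d=optics.snapshot(n); np.savez(f"pics/{n}3.npz",p=p,d=d); cv2.imwrite(f"pics/{n}3.png",p[:,:,::-1])
st()
```

```text
r 0.1624 ang 190.24 goal 190.66 jaw 190.59 z 0.2484 tilt [ 0.001  0.    -1.   ]
F rad(out) -2.94 tan -0.52 z 1.99 w 0.01733780873155235 t 5.5
r 0.1625 ang 190.25 goal 190.66 jaw 190.65 z 0.2484 tilt [ 0.001  0.    -1.   ]
F rad(out) -2.4 tan -0.91 z 2.51 w 0.017339015046094516 t 5.65
```

View pics/wrist3.png

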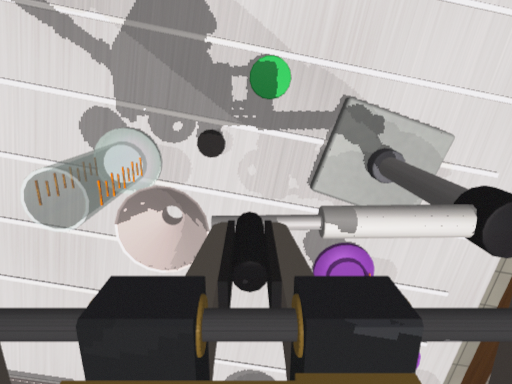

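View pics/side3.png

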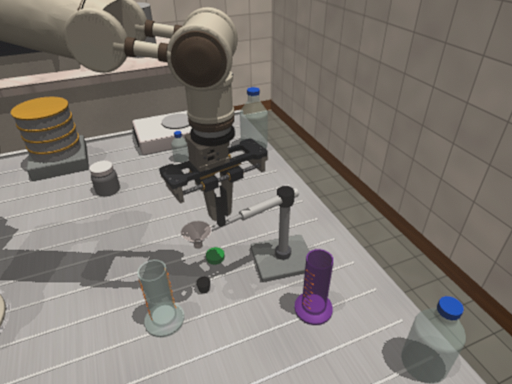

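View pics/top3.png

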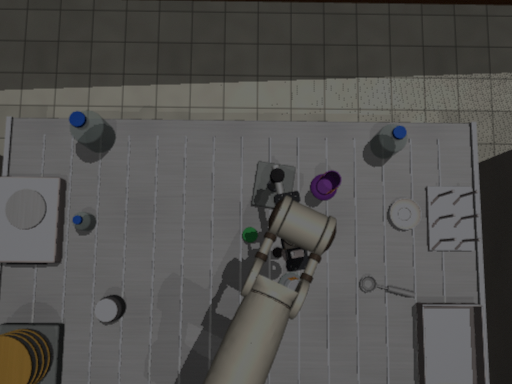

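The wrist view shows the funnel rim centred near (162,228), the cylinder mouth near (57,193), and the arm pointing towards the cylinder. I compare the arm's axis with the cylinder in this view.

Run:
```python
from h import *
ci=optics.camera_info("wrist"); d=np.load("pics/wrist3.npz")["d"]
X=cloud(ci,d,[(.35,.5),(-.24,-.08),(.03,.165)]); print("cyl wall",fitc(X),X[:,2].max())
X=cloud(ci,d,[(.45,.60),(-.24,-.05),(.206,.218)]); X=X[X[:,0]<.56]; print("rim",fitc(X),enc(X))
print("rim px plane",plane(ci,162,228,.212),"mouth px plane",plane(ci,57,193,.16))
X=cloud(ci,d,[(.61,.72),(-.16,-.09),(.2,.216)]); c=X.mean(0); w=np.linalg.svd(X[:,:2]-c[:2],full_matrices=False)[2][0]; print("sleeve",c,len(X),np.degrees(np.arctan2(w[1],w[0]))%180+180)
ds=np.load("pics/side3.npz")["d"];cs=optics.camera_info("side")
X=cloud(cs,ds,[(.35,.5),(-.24,-.08),(.03,.165)]); X=X[np.hypot(*(X[:,:2]-C).T)<.04]; print("side cyl",fitc(X))
X=cloud(cs,ds,[(.48,.58),(-.21,-.08),(.205,.218)]); print("side rim",fitc(X))
```

```text
cyl wall (array([ 0.4278, -0.1569,  0.0253]), 6848) 0.16084058868724393
rim (array([ 0.523 , -0.1421,  0.0267]), 2227) (array([ 0.5232, -0.1427]), 0.03, 2227, np.float64(0.2092))
rim px plane [ 0.5231696  -0.14075409  0.212     ] mouth px plane [ 0.42879587 -0.15145803  0.16      ]
sleeve [ 0.67064576 -0.1103734   0.20771986] 5605 192.1382108460148
side cyl (array([ 0.4281, -0.1616,  0.0254]), 1682)
side rim (array([ 0.5258, -0.146 ,  0.0273]), 251)
```

servo_tool(series=[[0,-0.01,0,0,0,0,0],[0,-0.01,0,0,0,0,0],[0,-0.01,0,0,0,0,0],[0,-0.01,0,0,0,0,0],[0,-0.01,0,0,0,0,0],[0,-0.01,0,0,0,0,0],[0,-0.01,0,0,0,0,0],[0,-0.01,0,0,0,0,0],[0,-0.01,0,0,0,0,0],[0,-0.005,0,0,0,0,0],[0,0,0,0,0,0,0],[0,0,0,0,0,0,0]], newtons=50)

```text
time: 6.85
position: [0.484, -0.1495, 0.2483]
tool_rot: [0.001, 0.639, 0.769, 0.001]
ft_force: [9.6, 2.2, 0.9]
width: 0.017
```

Run:
```python
from h import *
st()
for n in ("side","wrist"):
    p,d=optics.snapshot(n); np.savez(f"pics/{n}4.npz",p=p,d=d); cv2.imwrite(f"pics/{n}4.png",p[:,:,::-1])
st()
```

```text
r 0.2574 ang 190.52 goal 190.66 jaw 190.62 z 0.2483 tilt [ 0.004  0.    -1.   ]
F rad(out) -9.82 tan -0.43 z 0.92 w 0.01704598519259384 t 6.85
r 0.2572 ang 190.52 goal 190.66 jaw 190.62 z 0.2483 tilt [ 0.004  0.    -1.   ]
F rad(out) -9.62 tan 0.79 z -0.44 w 0.017109099804228724 t 6.95
```

View pics/wrist4.png

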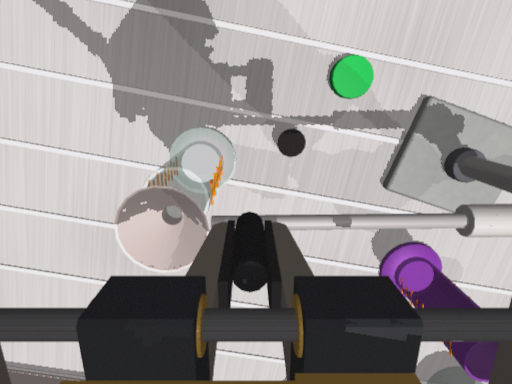

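View pics/side4.png

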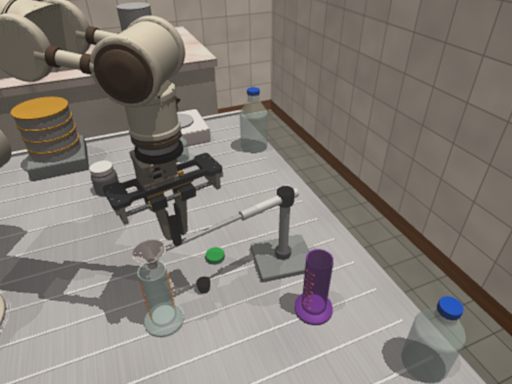

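Run:
```python
from h import *
p=cv2.imread("pics/wrist4.png")[180:260,400:512]; q=cv2.imread("pics/side4.png")[180:240,200:312]
cv2.imwrite("pics/z4.png",np.vstack([cv2.resize(p,(560,400)),]));cv2.imwrite("pics/z4s.png",cv2.resize(q,(672,360)))
```

```text
(no output)
```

View pics/z4.png

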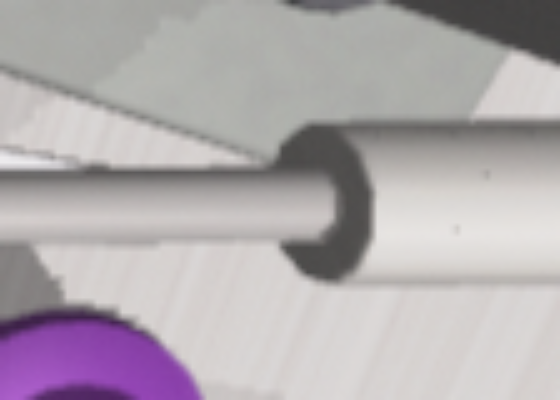

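View pics/z4s.png

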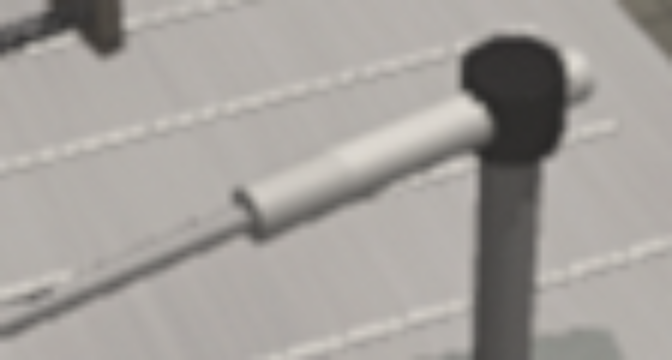

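The mark ring is not showing yet at the sleeve mouth, wrist pixel (466,221). The reading gives the rod at about 0.097, so I pull 3 mm more.

servo_tool(series=[[0,-0.0015,0,0,0,0,0],[0,-0.0015,0,0,0,0,0],[0,0,0,0,0,0,0],[0,0,0,0,0,0,0]])

```text
time: 7.35
position: [0.4812, -0.15, 0.2483]
tool_rot: [0.001, 0.639, 0.77, 0.001]
ft_force: [10.1, 1.1, -0.0]
width: 0.0172
```

```bash
cat > look.py <<'E'
from h import *
import sys
n=sys.argv[1]
st()
ci=optics.camera_info("wrist"); p,d=optics.snapshot("wrist"); np.savez(f"pics/wrist{n}.npz",p=p,d=d)
cv2.imwrite(f"pics/z{n}.png",cv2.resize(p[180:260,400:512,::-1],(560,400)))
X=cloud(ci,d,[(.35,.5),(-.24,-.08),(.03,.158)]); print("cyl wall",fitc(X))
X=cloud(ci,d,[(.37,.47),(-.24,-.08),(.206,.218)]); print("rim",fitc(X))
p,d=optics.snapshot("side"); np.savez(f"pics/side{n}.npz",p=p,d=d); cs=optics.camera_info("side")
cv2.imwrite(f"pics/zs{n}.png",cv2.resize(p[225:345,110:270,::-1],(800,600)))
X=cloud(cs,d,[(.37,.49),(-.22,-.1),(.03,.155)]); print("side cyl",fitc(X))
X=cloud(cs,d,[(.37,.47),(-.22,-.1),(.205,.218)]); print("side rim",fitc(X))
E
python3 look.py 5
```

```text
r 0.2602 ang 190.53 goal 190.66 jaw 190.63 z 0.2483 tilt [ 0.004  0.    -1.   ]
F rad(out) -10.12 tan 0.76 z -0.02 w 0.017183709099538067 t 7.35
cyl wall (array([ 0.4274, -0.1563,  0.0252]), 2641)
rim (array([ 0.4273, -0.1606,  0.0267]), 2226)
side cyl (array([ 0.4281, -0.1617,  0.0254]), 1428)
side rim (array([ 0.429 , -0.1641,  0.0268]), 264)
```

View pics/z5.png

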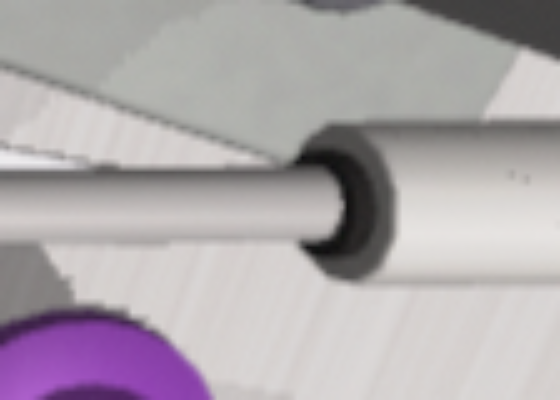

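View pics/zs5.png

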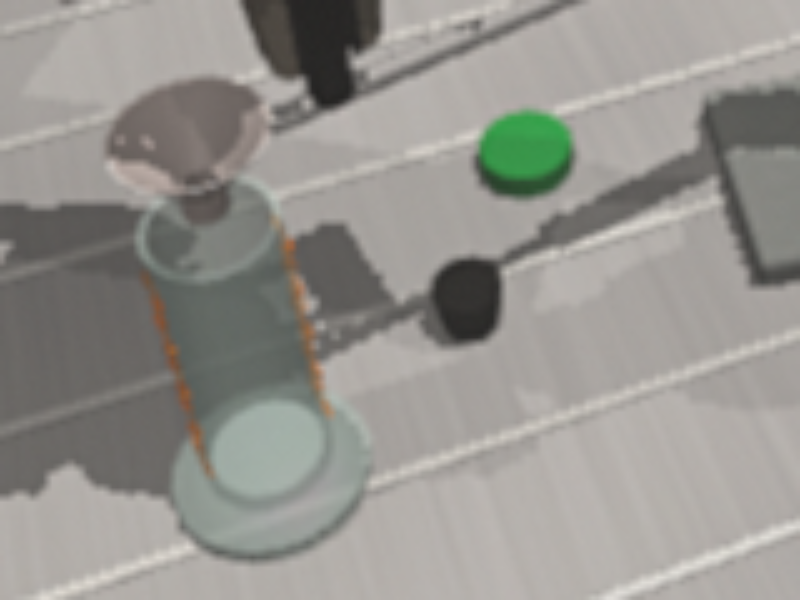

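The black ring now shows about 2 mm out of the mouth, and the rim is within 2–4 mm of the cylinder's axis, slightly towards -y. I trim 2 mm sideways and recheck.

servo_tool(series=[[0.001,-0.0003,0,0,0,0.2,0],[0.001,-0.0002,0,0,0,0.2,0],[0,0,0,0,0,0,0],[0,0,0,0,0,0,0],[0,0,0,0,0,0,0],[0,0,0,0,0,0,0],[0,0,0,0,0,0,0],[0,0,0,0,0,0,0]])

```text
time: 8.25
position: [0.4805, -0.148, 0.2483]
tool_rot: [0.001, 0.641, 0.767, 0.001]
ft_force: [9.6, 2.7, 0.8]
width: 0.0172
```

```bash
python3 look.py 6; python3 -c "
from h import *
st(); print(np.round(robot.state()['joint_velocities'],4))"
```

```text
r 0.2605 ang 190.06 goal 190.66 jaw 190.24 z 0.2483 tilt [ 0.004  0.    -1.   ]
F rad(out) -9.97 tan -0.98 z 0.78 w 0.01724178445301551 t 8.25
cyl wall (array([ 0.4274, -0.1564,  0.0252]), 2530)
rim (array([ 0.4264, -0.1582,  0.0268]), 2184)
side cyl (array([ 0.4281, -0.1617,  0.0255]), 1436)
side rim (array([ 0.4283, -0.1619,  0.027 ]), 258)
r 0.2606 ang 190.06 goal 190.66 jaw 190.23 z 0.2483 tilt [ 0.004  0.    -1.   ]
F rad(out) -10.05 tan -1.1 z -0.48 w 0.017301467997488648 t 8.35
[-0.0002  0.      0.      0.0028 -0.     -0.0006]
```

View pics/z6.png

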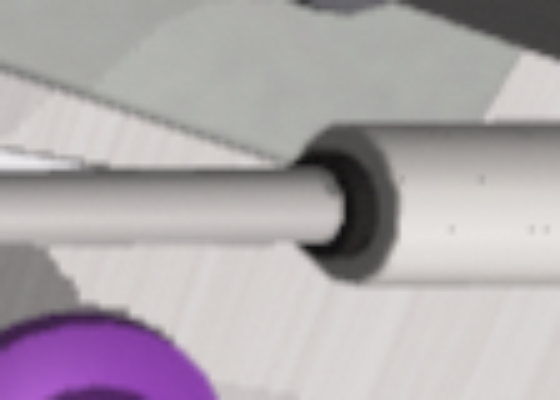

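The ring sticks out about 3 mm at the mouth, the rim is within 2 mm of the cylinder's axis in both views, and the arm is still. I hand in.

```bash
python3 -c "
from station import workorder
print(workorder.hand_in())"
```

```text
the job is handed in; nothing more can be done
None
```

I took the grip with the jaws in line with the arm. With the rod in, I swung the arm about 58° until it pointed at the clear cylinder. I then pulled the rod out slowly to its mark and handed in while still holding it, at about 8.4 s.

**Last checks before handing in:**
- **Rod:** the grip was 260.5 mm from the swing axis, so the rod was at about 0.1005 m. The mark ring showed about half its width (3 mm) at the sleeve's mouth.
- **Spring pull:** it read about 10.0 N, where the text gives 10.4 N at the mark. That alone would put the rod nearer 0.095 m, but the reading is noisy, and I went by the ring and the geometry.
- **Funnel:** its rim was centred within about 2 mm of the cylinder in both the side and wrist views.
- **Cylinder:** the side view put it where it stood at the start. The wrist view placed it about 5 mm further to +y than the side view (about 3 mm before the pull). It did so both before and after the pull, so I took it as camera and depth bias and not as movement.
- **Grip:** the fingers were closed at 17.3 mm on the 18 mm post at 50 N, and the arm was still.

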